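Cover on, circlip held open at the groove

ROBOT

A 7-joint arm with a two-finger parallel gripper is mounted at the origin on the work surface. World frame = base frame: x ahead of the robot, y to its left, z up, the work surface at z = 0. Lengths are in mm, angles in rad, forces in N, time in s.
With the tool pointing down it reaches from about 350 to 900 mm from the base axis. Payload 8.1 kg.
Tool frame: the origin (TCP) lies between the finger pads; the fingertips stand 22 mm ahead of it and the grasp point (between the pads) lies 3 mm ahead of it; z points along the fingers, y is the direction in which the jaws open and shut (so a half turn about z gives the same grasp; the last joint's range is limited). The gripper opens to 92 mm and grips with 3 to 60 N. Pads are 19 mm wide; open, the fingers measure 130 mm over their backs; the gripper's body (75 mm by 190 mm) begins 47 mm behind the grasp point.
Start: joints at [-1.253, 0.434, 0.025, 1.573, -0.012, 1.134, -0.075], TCP at [255.334, 570.478, 248.742] pointing down, gripper open.
Joint ranges: [-2.62, 2.62], [-0.44, 2.09], [-1.27, 1.32], [0.08, 2.57], [-1.32, 4.46], [0.12, 2], [-2.74, 2.74]. Speed limits (rad/s): [2.22, 2.22, 3.01, 3.01, 3.14, 3.14, 3.14].

INTERFACE

Orientations are given as a 3x3 rotation matrix whose columns are the frame's x, y, z axes.
In Python, from bench import telemetry, eyes, bot gives the robot as it stands. The module is installed in compiled form; this text tells all that it offers.
- The arm moves only by the tool move_arm, never from a script. Its arguments are lists of equal length, an entry for each row: "dp": the shift along the world's x, y, z in mm, a list of three; "yaw": the turn about the world's z in rad. In form: {"dp": [[tx, ty, tz], ...], "yaw": [yaw, ...]}. A call has 1 to 10 rows; each row is the pose to reach, as a shift and turn from the pose commanded when the call began; what a row does not reach only later rows make up. A row lasts 1/10 s, in which the tool goes at most 50 mm and 8.59 degrees, less where a joint would pass 70% of its speed; a pose out of reach is approached as far as the arm can. A call with a gripper value outside its range is refused whole. "claw" is the opening, from -1 (shut) to 1 (fully open), set as the call begins (left out, the last holds). The fingers move at their own pace and stop on an object; "grip_force" is the grip in N (left out, the last holds). Time passes only in rows, so rows that repeat a pose let the fingers close. It gives the time, the measured TCP pose, the force and the opening at its end, in the units of the state.
- telemetry.get_obs(): the state, without advancing time (a new reading comes with each control period).
- eyes.read_camera(name): name is "side" or "top" or "wrist"; returns the picture (420x560x3 uint8, red, green, blue); there is no depth.
- eyes.camera_params(name): a dict with "K" (3x3 intrinsics, pixels), "xyz" and "orientation" of the camera in the world. Camera axes: x right, y down, z forward; pixel columns grow to the right and rows downward; lengths in mm; the calibration is good to about 2 mm. A picture is of the moment at which its call begins: read the wrist's pose just before it. camera_params takes no time and is no camera call; for the wrist camera it gives the pose at the moment of the call.
- bot.finish_job(): hands the job in, once; it reports no verdict.
The state is a dict: "clock": time; "qpos": joint angles; "joint_vel": joint speeds; "effort": joint torques, N m; "position": TCP position; "ee_rot": TCP orientation; "force": force on the tool from outside, world axes, zero at the start; "moment": the same for the moment, N m; "finger_gap": finger opening in mm.
Only numpy, scipy, OpenCV 4.12 (cv2) and the standard library are available. Lean on these libraries where they do the work, as an engineer would, in place of code of your own. Each camera call takes 0.05 s, during which the arm holds its last target.

TASK

Set the loose round cover, with the hole in its middle, over the axle stub so that it sits seated and level on the rim of the drive housing, and let go of it. Then squeeze the handles of the circlip pliers in their stand, so that the clip on their tips is spread, lift pliers and clip out together, and lower the spread clip from above over the end of the stub until it is level with the groove. Finish while still holding the pliers squeezed, with the clip held open around the groove clear of the cover, the cover still seated, and leave everything else on the bench as it is.

Things in the scene. Friction and masses are not known exactly. Their poses are not given: they have to be found in the camera images.
- housing: the drive housing, fixed to the bench: grey foot flange 80 mm across and 8 mm high, on it an aluminium cup 51 mm across outside with its open rim 45 mm above the bench, and in the middle of the cup an upright steel axle stub 28 mm across whose top is 75 mm above the bench. Origin on the bench at the centre, z up.
- housing_rim (a point): centre of the cup's rim, on the stub's axis, 45 mm above the bench
- groove (a point): centre of the circlip groove, on the stub's axis, 60 mm above the bench: the groove is a dark neck 24 mm across and 6 mm high, 57 to 63 mm above the bench (8 to 14 mm above the top of the seated cover)
- stub_top (a point): centre of the stub's flat top, 75 mm above the bench
- cover: loose aluminium cover, 80 g: flat disc 62 mm across and 4 mm thick with a 36 mm hole in the middle and a skirt round its edge (3 mm wall, 56 mm inside), 16 mm high over all. It lies on the bench right way up, skirt down; grip it across its outside. Origin at the centre of the skirt's lower edge, z up.
- cover_mid (a point): centre of the cover, half-way up (8 mm above its lower edge)
- cover_under (a point): centre of the disc's underside, 12 mm above the skirt's lower edge; when the cover is seated this point is at housing_rim and the skirt reaches down around the outside of the cup
- stand: the pliers' stand, fixed: grey base plate 92 by 66 mm, a step (top 15 mm above the bench) on which the clip rests, and a 63 mm high pocket in which the pliers' tongue stands. Origin on the bench under the pliers' pivot; x points from the pliers to the clip, y is the line along which the handles close.
- pliers: circlip pliers, 200 g, upright in the stand, tips down. Origin at the pivot, 75 mm above the bench at the start; z up, x towards the clip, y the line along which the handles close. A tongue behind the pivot (x = -18 mm) stands 33 mm deep in the stand's pocket: lift straight up 40 mm to free it. The tips reach 62 mm below the pivot; a lip at the foot of each carries the spread clip.
- pliers_grip (a point): midway between the two black rubber grips, 48 mm above the pivot (123 mm above the bench at the start). The grips are 14 mm wide along x and reach from 17 to 71 mm above the pivot; over both they measure 28 mm when squeezed to the stop; relaxed they splay, 36 mm at their foot and 60 mm at their top, 145 mm above the bench
- jaw_left (a joint): pliers' squeeze: 0 relaxed, 0.25 rad squeezed to the stop (both handles move alike). Squeezing the grips together spreads the tips and takes about 1 N at first and 8 N at the stop; a firm grip of 15 to 30 N holds them safely there. They spring back when let go
- clip: circlip, 36 g: steel ring 4 mm thick, open on one side, about 37 mm wide and 50 mm long, its arms open about its back. Their notched ends stand around the pliers' tips. Relaxed its bore is 25 mm wide (too small for the stub); spread, about 34 mm. Origin at the centre of the spread bore, half-way up; z up, x towards the open side (the pliers). At the start it rests level on the stand, 17 mm up.
- clip_mid (a point): centre of the spread clip's bore, half-way up its thickness; it belongs at the groove point. About 20 mm in front of the pliers' middle plane at the start; spread, it hangs on the tips 10 to 18 mm in front of that plane (the pliers may lean a little) and 57 mm below the pivot, and stays there only while the pliers are squeezed
- clip_left (a joint): opening of the clip's left arm: 0 relaxed, about 0.3 rad when spread by the pliers
- clip_right (a joint): opening of the clip's right arm: 0 relaxed, about 0.3 rad when spread by the pliers
- screwdriver: bystander, to be left alone: screwdriver, 150 mm long, lying
- washer: bystander, to be left alone: flat steel ring, 36 mm across, 6 mm thick
- stopper: bystander, to be left alone: black rubber stopper, 28 mm across, 24 mm high
- cap: bystander, to be left alone: small brass cap, 32 mm across, 22 mm high
- wrench: bystander, to be left alone: wrench, 140 mm long, lying
- dish: bystander, to be left alone: shallow glass dish, 84 mm across
- jar: bystander, to be left alone: amber glass jar, 56 mm across, 100 mm high

How it is judged (in metres and radians):
On the way, in this order (a step that is already met when the one before it is completed fails the run):
1. the cover sits seated and level on the housing's rim and is let go (horizontal distance between cover_under and housing_rim below 0.005 m and z of cover_under in the frame of housing_rim between -0.0025 and 0.0025 m and angle between cover's own z axis and vertical below 0.06 rad and contact force between the fingers and cover below 0.05 N and linear speed of cover below 0.02 m/s), for 0.2 s.
2. the clip, spread by the pliers, is above the stub's end and in line with it (value of joint each of clip_left, clip_right above 0.2 rad and horizontal distance between clip_mid and stub_top below 0.008 m and z of clip_mid in the frame of stub_top above 0.003 m), for 0.05 s.
At the end, for the whole second after the job is handed in: Cover seated (2.5 mm in height, 5 mm off centre, tilt 0.06 rad). Clip spread (arms over 0.2 rad), within 6 mm of the axis and 4 mm of the groove's height, tilt under 0.25 rad, at rest. Fingers grip the pliers over 3 N, pliers press the clip over 1 N; neither rests on cover or stand (horizontal distance between cover_under and housing_rim below 0.005 m and z of cover_under in the frame of housing_rim between -0.0025 and 0.0025 m and angle between cover's own z axis and vertical below 0.06 rad and value of joint each of clip_left, clip_right above 0.2 rad and horizontal distance between clip_mid and groove below 0.006 m and z of clip_mid in the frame of groove between -0.004 and 0.004 m and angle between clip's own z axis and vertical below 0.25 rad and linear speed of clip below 0.02 m/s and contact force between the fingers and pliers above 3 N and contact force between pliers and clip above 1 N and contact force between each of clip, pliers and cover below 0.5 N and contact force between pliers and stand below 0.1 N); the arm keeps its last pose, push and grip.
It fails at once if a bystander is pushed aside or lifted (more than 30 mm) (distance of any of screwdriver, washer, stopper, cap, wrench, dish, jar from where it was at the start of the episode above 0.03 m).
It also fails if it takes over 58 s, if anything falls off the work surface, if the arm or the gripper's body presses on something with over 40 N, if the wrist force passes 120 N, or if a joint passes its speed limit or range.

## Working session

There is one attempt and no reset: what is moved stays moved. The work goes in short steps, Python scripts to look and compute and a tool call to move; the robot and the scene stay as the last step left them, time stands still between calls to the robot, and variables do not carry over. Pictures are saved under pics/ and viewed, and the job is handed in when it is done.

Besides the shell and the picture viewer there is one more tool, called after ">>>" by a JSON object that holds its "op" and its "data". move_arm: Moves the arm, as the interface text tells. Its arguments: {"type":"object","properties":{"dp":{"type":"array","items":{"type":"array","items":{"type":"number"}}},"yaw":{"type":"array","items":{"type":"number"}},"claw":{"type":"number"},"grip_force":{"type":"number"}},"required":["dp","yaw"]}

```bash
mkdir -p pics; python3 - <<'E'
from bench import telemetry, eyes, bot
import cv2,numpy as np
o=telemetry.get_obs(); print({k:np.round(v,3).tolist() for k,v in o.items()})
for n in ("side","top","wrist"):
    p=eyes.camera_params(n); print(n,{k:np.round(v,3).tolist() for k,v in p.items()})
    cv2.imwrite(f"pics/{n}0.png",cv2.cvtColor(eyes.read_camera(n),cv2.COLOR_RGB2BGR))
E
```

```text
{'clock': 0.0, 'qpos': [-1.253, 0.435, 0.025, 1.574, -0.012, 1.134, -0.075], 'joint_vel': [-0.0, 0.002, 0.0, -0.001, -0.001, 0.0, 0.001], 'effort': [0.001, -66.785, 0.986, -31.448, -0.061, 0.042, 0.0], 'position': [255.213, 569.997, 247.943], 'ee_rot': [[-0.913, 0.409, -0.0], [0.409, 0.913, -0.002], [-0.0, -0.002, -1.0]], 'force': [1.155, -0.665, -0.377], 'moment': [0.018, 0.036, -0.007], 'finger_gap': 91.794}
side {'K': [[457.332, 0.0, 274.055], [0.0, 457.332, 207.672], [0.0, 0.0, 1.0]], 'xyz': [408.868, -539.555, 833.421], 'orientation': [[0.959, -0.22, 0.177], [-0.282, -0.756, 0.591], [0.004, -0.617, -0.787]]}
top {'K': [[447.721, 0.0, 279.028], [0.0, 447.721, 210.572], [0.0, 0.0, 1.0]], 'xyz': [419.794, -8.018, 1051.603], 'orientation': [[-0.007, -0.987, 0.161], [-1.0, 0.008, 0.008], [-0.009, -0.161, -0.987]]}
wrist {'K': [[336.045, 0.0, 280.15], [0.0, 336.045, 213.314], [0.0, 0.0, 1.0]], 'xyz': [194.673, 597.795, 384.214], 'orientation': [[0.41, 0.883, 0.229], [0.912, -0.396, -0.105], [-0.002, 0.252, -0.968]]}
```

View pics/top0.png

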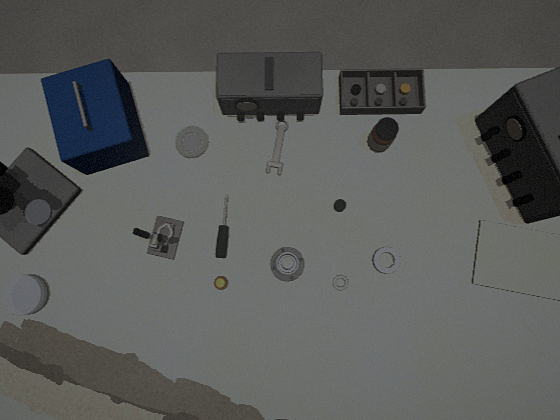

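View pics/side0.png

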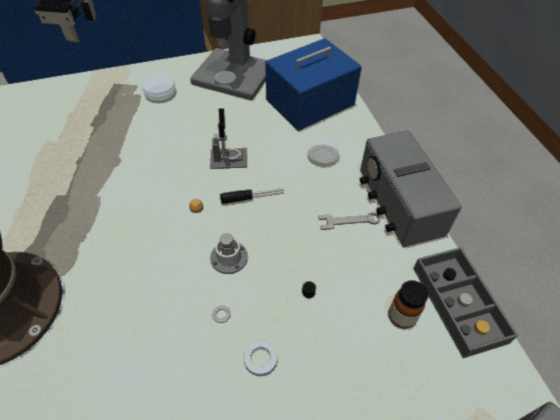

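View pics/wrist0.png

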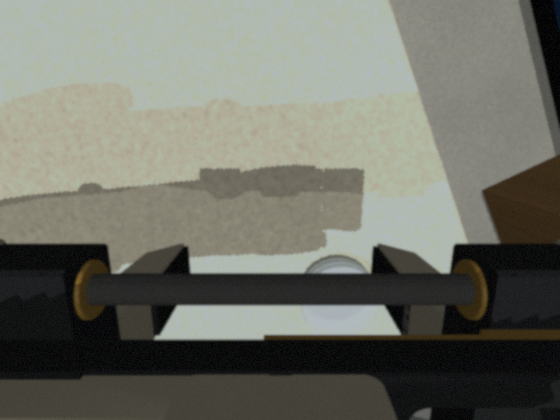

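The top view shows the housing near (288,264), the cover near (387,260), and the stand with pliers near (162,238), black handle at (140,232). The cap is at (221,283), the washer at (341,283) and the stopper at (340,205). The side view shows the same items. Next I'll zoom in.

```bash
cat > h.py <<'E'
from bench import telemetry, eyes, bot
import cv2,numpy as np
def cast(n,uv,z,p=None):
    p=p or eyes.camera_params(n)
    K=np.array(p["K"]);R=np.array(p["orientation"]);c=np.array(p["xyz"])
    d=R@np.linalg.solve(K,[uv[0],uv[1],1.]); return c+d*(z-c[2])/d[2]
def ray(n,uv,p=None):
    p=p or eyes.camera_params(n)
    d=np.array(p["orientation"])@np.linalg.solve(np.array(p["K"]),[uv[0],uv[1],1.]); return np.array(p["xyz"]),d/np.linalg.norm(d)
def proj(n,X,p=None):
    p=p or eyes.camera_params(n)
    x=np.array(p["K"])@np.array(p["orientation"]).T@(np.array(X)-np.array(p["xyz"])); return x[:2]/x[2]
def tri(rs):
    A=np.zeros((3,3));b=np.zeros(3)
    for c,d in rs:
        P=np.eye(3)-np.outer(d,d);A+=P;b+=P@c
    return np.linalg.solve(A,b)
def crop(img,u0,v0,w,h,s,fn,gamma=0.6):
    c=img[v0:v0+h,u0:u0+w]; c=(255*(c/255.)**gamma).astype(np.uint8)
    c=cv2.resize(c,None,fx=s,fy=s,interpolation=cv2.INTER_CUBIC)
    cv2.imwrite(fn,cv2.cvtColor(c,cv2.COLOR_RGB2BGR))
E
python3 - <<'E'
from h import *
t=cv2.cvtColor(cv2.imread("pics/top0.png"),cv2.COLOR_BGR2RGB)
s=cv2.cvtColor(cv2.imread("pics/side0.png"),cv2.COLOR_BGR2RGB)
def g(c,s): 
    c=(255*(c/255.)**.6).astype(np.uint8);return cv2.resize(c,None,fx=s,fy=s,interpolation=cv2.INTER_CUBIC)
a=np.hstack([g(t[205:270,125:190],6),g(t[230:295,255:320],6)])
b=np.hstack([g(s[100:175,195:260],6),g(s[225:300,195:260],6)])
cv2.imwrite("pics/topz.png",a[...,::-1]);cv2.imwrite("pics/sidez.png",b[...,::-1])
E
```

```text
(no output)
```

View pics/topz.png

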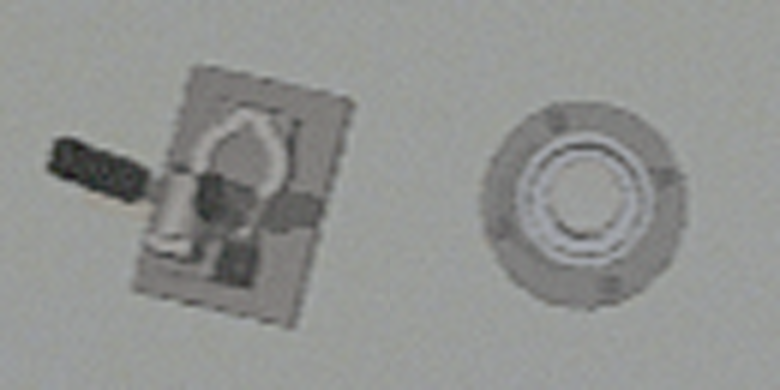

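View pics/sidez.png

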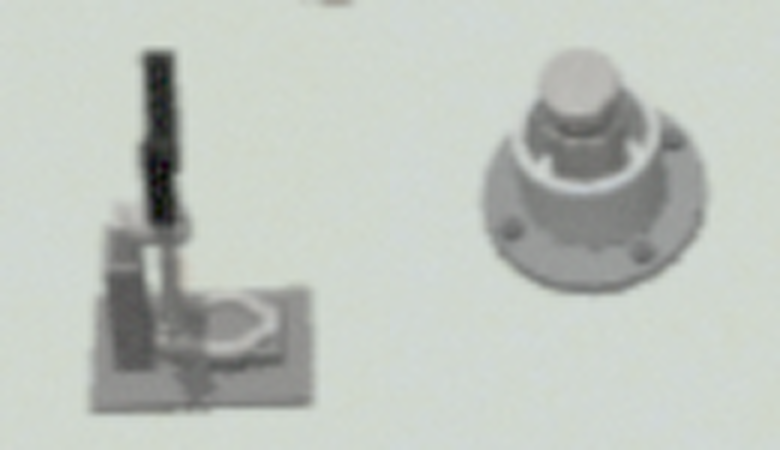

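```bash
python3 - <<'E'
from h import *
t=cv2.imread("pics/top0.png");s=cv2.imread("pics/side0.png")
def comps(img,u0,v0,u1,v1,thr,n):
    c=img[v0:v1,u0:u1].astype(float); bg=np.median(c.reshape(-1,3),axis=0)
    m=(np.abs(c-bg).max(2)>thr).astype(np.uint8)
    cs,_=cv2.findContours(m,cv2.RETR_EXTERNAL,cv2.CHAIN_APPROX_NONE)
    for k in cs:
        if cv2.contourArea(k)>60:
            k=k+np.array([u0,v0]); 
            print(n,'area',cv2.contourArea(k),'ell',cv2.fitEllipse(k)); 
            yield k
for n,img,boxes in (("top",t,{'housing':(250,225,325,300),'cover':(362,238,415,285),'stand':(125,205,195,270)}),("side",s,{'housing':(200,225,260,285),'cover':(235,335,290,385),'stand':(200,100,255,175)})):
    for nm,b in boxes.items():
        for k in comps(img,*b,22,n+' '+nm):
            e=cv2.fitEllipse(k)[0]
            if nm=='housing': print('  centre z4..8',cast(n,e,8).round(1))
            if nm=='cover': print('  centre z16',cast(n,e,16).round(1),'z8',cast(n,e,8).round(1), 'w', [cast(n,x,12).round(1)[:2] for x in (k[:,0].min(0),k[:,0].max(0))])
            if nm=='stand':
                r=cv2.minAreaRect(k); print('  ',r,[cast(n,q,3).round(1)[:2].tolist() for q in cv2.boxPoints(r)])
E
```

```text
top housing area 875.5 ell ((286.7757873535156, 263.7621765136719), (33.03370666503906, 33.86894607543945), 176.42343139648438)
  centre z4..8 [465.1 -17.    8. ]
top stand area 1106.0 ell ((163.03758239746094, 236.0495147705078), (39.17935562133789, 47.19270706176758), 110.65096282958984)
   ((155.9915771484375, 235.0364990234375), (48.11993408203125, 39.650230407714844), 12.994616508483887) [[502.6, 355.0], [594.3, 338.1], [567.4, 225.6], [476.5, 244.0]]
side housing area 1080.0 ell ((228.3228759765625, 255.1775665283203), (36.5096549987793, 39.196128845214844), 178.7078094482422)
  centre z4..8 [465.2 -15.8   8. ]
side cover area 97.0 ell ((259.8717041015625, 362.2928161621094), (25.207290649414062, 31.22310447692871), 94.25638580322266)
  centre z16 [ 468.6 -257.3   16. ] z8 [ 469.2 -254.5    8. ] w [array([ 442.9, -242. ]), array([ 491.6, -287.9])]
side cover area 60.5 ell ((260.3338317871094, 357.7918701171875), (19.978235244750977, 21.453466415405273), 170.68287658691406)
  centre z16 [ 471.6 -249.6   16. ] z8 [ 472.2 -246.8    8. ] w [array([ 459.4, -221.7]), array([ 488.6, -253.5])]
side stand area 1094.5 ell ((227.63079833984375, 145.10865783691406), (37.87633514404297, 64.72620391845703), 0.38465017080307007)
   ((228.0, 138.0), (60.0, 38.0), 90.0) [[521.2, 471.6], [622.6, 442.3], [566.4, 221.8], [476.2, 248.0]]
```

>>> {"op": "move_arm", "data": {"dp": [[15, -45, 0], [35, -88, 0], [53, -131, 0], [72, -174, 0], [90, -217, 0], [108, -260, 0], [126, -303, 0], [144, -346, 0], [162, -389, 0], [180, -432, 0]], "yaw": [0.02, 0.04, 0.06, 0.08, 0.1, 0.12, 0.14, 0.16, 0.16, 0.16]}}

```text
clock: 1.15
position: [435.6, 136.6, 248.8]
ee_rot: [[-0.966, 0.258, 0.0], [0.258, 0.966, 0.0], [-0.0, 0.0, -1.0]]
force: [1.5, 1.5, -0.8]
finger_gap: 92.0
```

>>> {"op": "move_arm", "data": {"dp": [[20, -43, 0], [40, -86, 0], [55, -129, 0], [70, -160, 0], [70, -160, 0], [70, -160, 0], [70, -160, 0]], "yaw": [0, 0, 0, 0, 0, 0, 0]}}

```text
clock: 1.85
position: [504.9, -20.2, 248.5]
ee_rot: [[-0.967, 0.256, -0.001], [0.256, 0.967, 0.001], [0.001, 0.0, -1.0]]
force: [-0.8, -0.3, -0.3]
finger_gap: 92.0
```

```bash
python3 - <<'E'
from h import *
import json
o=telemetry.get_obs();p=eyes.camera_params("wrist");print(o['clock'],np.round(o['qpos'],2),np.round(o['position'],1),np.round(o['ee_rot'],3).tolist(),np.round(o['joint_vel'],3))
im=eyes.read_camera("wrist");cv2.imwrite("pics/w1.png",cv2.cvtColor(im,cv2.COLOR_RGB2BGR))
json.dump({k:np.array(v).tolist() for k,v in p.items()},open("pics/w1.json","w"))
print(proj("wrist",[465,-16,45],p),np.round(p['xyz'],1))
E
```

```text
1.85 [-0.34  0.24  0.33  1.88 -0.09  1.04  1.35] [504.9 -20.2 248.5] [[-0.967, 0.256, -0.001], [0.256, 0.967, 0.001], [0.001, 0.0, -1.0]] [-0.011 -0.005 -0.004  0.     0.    -0.     0.004]
[273.88193306 154.0291999 ] [440.8  -3.  384.7]
```

View pics/w1.png

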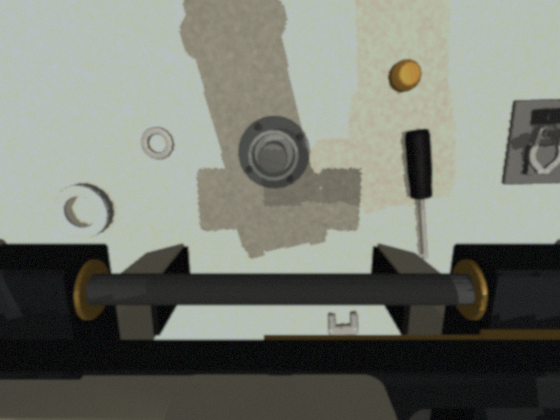

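The wrist view shows the housing at (273,152), the cover at (85,209), and the stand partly visible at the right (545,140).

```bash
python3 - <<'E'
from h import *
import json
p=json.load(open("pics/w1.json"));im=cv2.imread("pics/w1.png")
def g(c,s): 
    c=(255*(c/255.)**.7).astype(np.uint8);return cv2.resize(c,None,fx=s,fy=s,interpolation=cv2.INTER_CUBIC)
cv2.imwrite("pics/w1z.png",np.hstack([g(im[110:200,230:320],4),g(im[165:255,45:135],4)]))
gr=cv2.cvtColor(g(im,1),cv2.COLOR_BGR2GRAY)
big=cv2.resize(gr,None,fx=3,fy=3,interpolation=cv2.INTER_CUBIC)
for nm,(u0,v0,u1,v1),rr in (('housing',(230,110,320,200),(20,130)),('cover',(45,165,125,248),(25,100))):
    c=big[v0*3:v1*3,u0*3:u1*3]
    for lo,hi in ((30,60),(15,100),(100,140),(60,90),(20,45)):
        cc=cv2.HoughCircles(cv2.GaussianBlur(c,(0,0),2),cv2.HOUGH_GRADIENT,1,5,param1=80,param2=25,minRadius=lo,maxRadius=hi)
        if cc is not None: print(nm,[(round(x/3+u0,1),round(y/3+v0,1),round(r/3,1)) for x,y,r in cc[0][:3]])
for nm,z in (('rim',45),('stub',75),('fl',8)):
    c=proj("wrist",[465,-16,z],p); print(nm,c.round(1), 'px/mm',336/((384.7-z)/.968))
E
```

```text
cover [(np.float32(82.2), np.float32(214.2), np.float32(31.3)), (np.float32(81.8), np.float32(209.2), np.float32(17.9)), (np.float32(82.8), np.float32(212.2), np.float32(29.1))]
rim [273.9 154. ] px/mm 0.9574565793347071
stub [273.3 156.7] px/mm 1.050203422667097
fl [274.5 151.4] px/mm 0.8634138571807805
```

View pics/w1z.png

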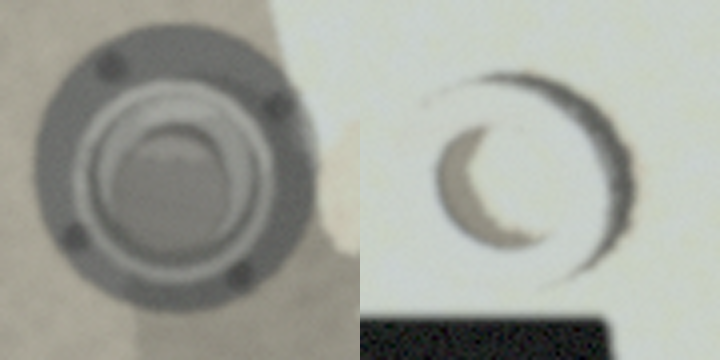

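```bash
python3 - <<'E'
from h import *
import json
p=json.load(open("pics/w1.json"))
for uv,z in (((274.1,151.9),8),((273.75,155.4),45),((272.5,157.5),75),((80,211.7),16),((82,209.5),16)): print(z,cast("wrist",uv,z,p).round(1))
t=cv2.imread("pics/top0.png");s=cv2.imread("pics/side0.png")
def g(c,s): 
    c=c.astype(float); c=np.clip((c-100)*255/90,0,255).astype(np.uint8) if c.mean()<180 else np.clip((c-150)*255/105,0,255).astype(np.uint8);return cv2.resize(c,None,fx=s,fy=s,interpolation=cv2.INTER_CUBIC)
cv2.imwrite("pics/cz.png",np.hstack([g(t[235:285,362:412],8),g(s[335:385,235:285],8)]))
E
```

```text
8 [465.5 -16.6   8. ]
45 [466.3 -16.5  45. ]
75 [465.6 -16.9  75. ]
16 [ 472.8 -246.1   16. ]
16 [ 471.  -242.9   16. ]
```

View pics/cz.png

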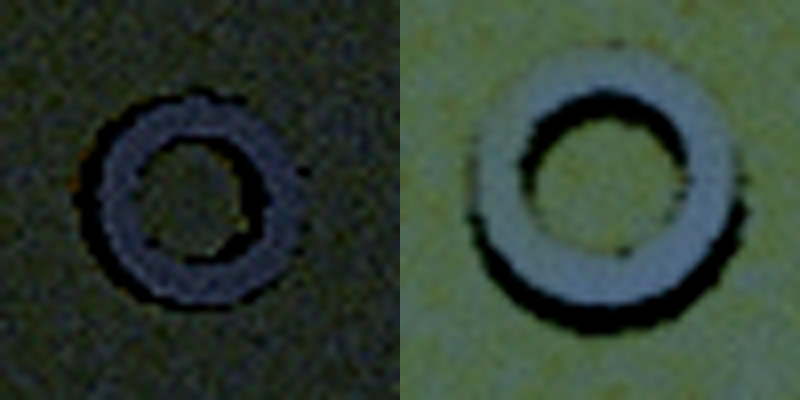

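```bash
python3 - <<'E'
from h import *
print(cast("top",(387.1-.4,260-.4),16).round(1),cast("side",(260.8-.4,356.75-.4),16).round(1))
for n in("top","side"):
  im=cv2.imread(f"pics/{n}0.png").astype(float)
  u0,v0=(362,235) if n=="top" else (235,335)
  c=cv2.resize(im[v0:v0+50,u0:u0+50],None,fx=8,fy=8,interpolation=cv2.INTER_CUBIC)
  d=cv2.GaussianBlur(c[...,0]-c[...,1]*.5-c[...,2]*.5,(0,0),5)
  b=np.median(d); m=(d>(b+np.percentile(d,97))/2).astype(np.uint8)
  k=max(cv2.findContours(m,cv2.RETR_EXTERNAL,cv2.CHAIN_APPROX_NONE)[0],key=cv2.contourArea)
  e=cv2.fitEllipse(k); uv=((e[0][0]+.5)/8-.5+u0,(e[0][1]+.5)/8-.5+v0); print(n,e[1],np.round(uv,1),cast(n,uv,16).round(1), 'stub check',cast(n,proj(n,[465.5,-16.6,75]),75).round(1))
E
```

```text
[ 472.6 -246.6   16. ] [ 472.4 -247.1   16. ]
top (203.7903289794922, 209.61618041992188) [386.5 259.7] [ 472.3 -246.1   16. ] stub check [465.5 -16.6  75. ]
side (229.7853546142578, 241.23509216308594) [260.5 357.7] [ 472.  -249.5   16. ] stub check [465.5 -16.6  75. ]
```

>>> {"op": "move_arm", "data": {"dp": [[-6, -45, -20], [-12, -90, -50], [-20, -135, -80], [-26, -180, -110], [-32, -225, -140], [-32, -225, -160], [-32, -225, -160], [-32, -225, -160]], "yaw": [0, 0, 0, 0, 0, 0, 0, 0]}}

```text
clock: 2.7
position: [473.5, -245.0, 88.7]
ee_rot: [[-0.966, 0.257, -0.001], [0.257, 0.966, 0.001], [0.001, 0.001, -1.0]]
force: [0.9, -0.6, 0.2]
finger_gap: 91.9
```

```bash
python3 - <<'E'
from h import *
import json
o=telemetry.get_obs();p=eyes.camera_params("wrist");print(o['clock'],np.round(o['qpos'],2),np.round(o['position'],1),np.round(o['joint_vel'],3))
im=eyes.read_camera("wrist");cv2.imwrite("pics/w2.png",cv2.cvtColor(im,cv2.COLOR_RGB2BGR))
json.dump({k:np.array(v).tolist() for k,v in p.items()},open("pics/w2.json","w"))
print(proj("wrist",[472.5,-246.5,16],p),np.round(p['xyz'],1))
E
```

```text
2.7 [ 0.13  0.5   0.34  1.99 -0.25  0.7   1.94] [ 473.5 -245.    88.7] [-0.025 -0.033 -0.002 -0.018  0.001  0.005 -0.001]
[277.31905024 230.88361169] [ 409.4 -227.8  225. ]
```

View pics/w2.png

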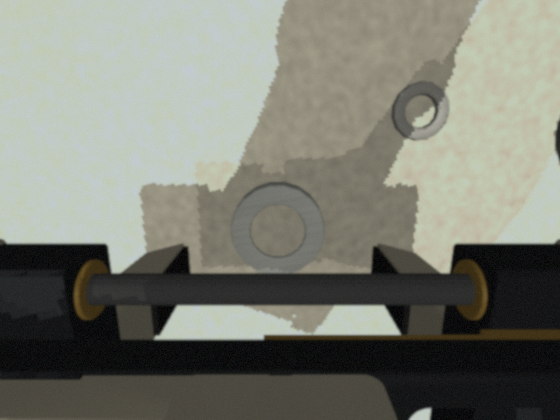

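>>> {"op": "move_arm", "data": {"dp": [[-1, 0, -30], [-1, 0, -55], [-1, 0, -64], [-1, 0, -64], [-1, 0, -64]], "yaw": [0, 0, 0, 0, 0]}}

```text
clock: 3.25
position: [473.4, -246.1, 26.0]
ee_rot: [[-0.966, 0.257, 0.002], [0.257, 0.966, -0.0], [-0.002, 0.0, -1.0]]
force: [-0.4, -0.1, 0.2]
finger_gap: 91.7
```

>>> {"op": "move_arm", "data": {"dp": [[0, 0, 0], [0, 0, 0], [0, 0, 0], [0, 0, 0], [0, 0, 0], [0, 0, 0]], "yaw": [0, 0, 0, 0, 0, 0], "claw": -1, "grip_force": 20}}

```text
clock: 3.85
position: [472.4, -246.6, 25.0]
ee_rot: [[-0.966, 0.258, 0.0], [0.258, 0.966, 0.0], [-0.0, 0.0, -1.0]]
force: [-1.7, -0.1, 4.9]
finger_gap: 61.6
```

>>> {"op": "move_arm", "data": {"dp": [[0, 0, 20], [0, 0, 55], [-1, 25, 90], [-2, 70, 100], [-4, 115, 100], [-5, 160, 100], [-6, 200, 100], [-7, 230, 100], [-7, 230, 100], [-7, 230, 100]], "yaw": [0, 0, 0, 0, 0, 0, 0, 0, 0, 0]}}

```text
clock: 4.85
position: [465.2, -16.1, 124.6]
ee_rot: [[-0.967, 0.256, -0.0], [0.256, 0.967, -0.0], [0.0, -0.0, -1.0]]
force: [-0.4, -0.5, -1.2]
finger_gap: 61.2
```

>>> {"op": "move_arm", "data": {"dp": [[0, 0, 0], [0, 0, 0], [0, 0, 0], [0, 0, 0]], "yaw": [0, 0, 0, 0]}}

```text
clock: 5.25
position: [465.3, -17.2, 124.7]
ee_rot: [[-0.966, 0.259, 0.0], [0.259, 0.966, -0.0], [-0.0, -0.0, -1.0]]
force: [0.4, 1.4, -0.4]
finger_gap: 61.4
```

```bash
cat > snap.py <<'E'
from h import *
import json,sys
tag=sys.argv[1]
o=telemetry.get_obs();p=eyes.camera_params("wrist")
print(o['clock'],np.round(o['qpos'],2),np.round(o['position'],1),np.round(o['force'],1),round(o['finger_gap'],1))
for n in sys.argv[2:]:
    im=eyes.read_camera(n);cv2.imwrite(f"pics/{n}{tag}.png",cv2.cvtColor(im,cv2.COLOR_RGB2BGR))
json.dump({k:np.array(v).tolist() for k,v in p.items()},open(f"pics/wrist{tag}.json","w"))
E
python3 snap.py 3 wrist side top; python3 - <<'E'
from h import *
def g(c,s): 
    c=(255*(c/255.)**.6).astype(np.uint8);return cv2.resize(c,None,fx=s,fy=s,interpolation=cv2.INTER_CUBIC)
s=cv2.imread("pics/side3.png");t=cv2.imread("pics/top3.png")
print(proj("side",[465.5,-16.6,75]),proj("top",[465.5,-16.6,75]))
cv2.imwrite("pics/sz3.png",np.hstack([g(s[190:290,180:280],4),g(t[215:315,240:340],4)]))
E
```

```text
5.25 [-0.36  0.35  0.36  2.12 -0.18  0.71  1.43] [465.3 -17.2 124.7] [ 0.4  1.4 -0.4] 61.4
[226.04062149 237.57777608] [286.82150729 262.21286004]
```

View pics/wrist3.png

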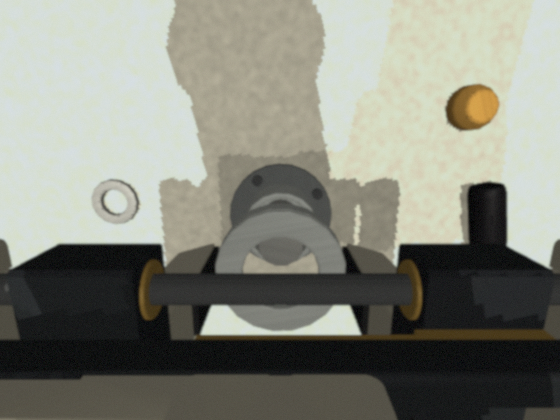

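View pics/sz3.png

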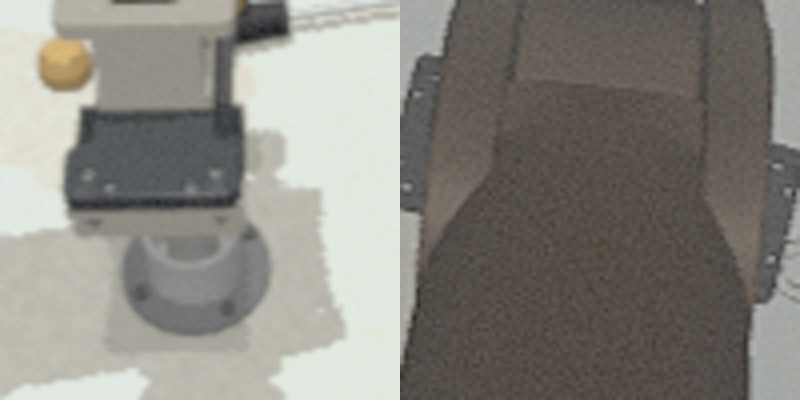

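```bash
python3 - <<'E'
from h import *
import json
p=json.load(open("pics/wrist3.json"))
th=np.linspace(0,2*np.pi,200)
P=np.array([proj("wrist",[465.3+31*np.cos(a),-17.2+31*np.sin(a),115.7],p) for a in th]);print(P.min(0),P.max(0))
P=np.array([proj("wrist",[465.3+18*np.cos(a),-17.2+18*np.sin(a),115.7],p) for a in th]);print(P.min(0),P.max(0))
P=np.array([proj("wrist",[465.5+40*np.cos(a),-16.6+40*np.sin(a),8],p) for a in th]);print('fl',P.min(0),P.max(0))
im=cv2.imread("pics/wrist3.png")
c=im[150:340,195:365];cv2.imwrite("pics/w3z.png",cv2.resize((255*(c/255.)**.6).astype(np.uint8),None,fx=3.1,fy=3.1,interpolation=cv2.INTER_CUBIC))
E
```

```text
[213.65376711 208.3870965 ] [346.30016746 331.02627953]
[241.48971049 236.17618115] [318.44767768 307.26992911]
fl [229.51537643 162.6085118 ] [332.38812054 262.17643939]
```

View pics/w3z.png

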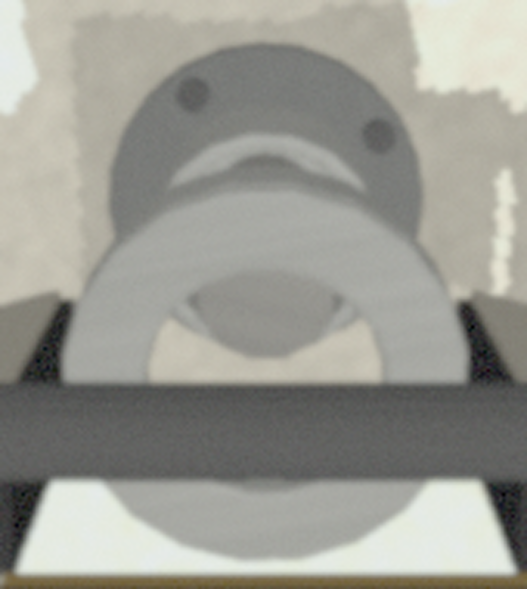

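>>> {"op": "move_arm", "data": {"dp": [[0, 0.5, -20], [0, 0.5, -40], [0, 0.5, -55], [0, 0.5, -62], [0, 0.5, -66], [0, 0.5, -66], [0, 0.5, -66], [0, 0.5, -66]], "yaw": [0, 0, 0, 0, 0, 0, 0, 0]}}

```text
clock: 6.2
position: [465.8, -16.0, 59.3]
ee_rot: [[-0.966, 0.258, 0.001], [0.258, 0.966, 0.0], [-0.001, 0.0, -1.0]]
force: [0.1, -0.6, -0.7]
finger_gap: 61.6
```

```bash
python3 snap.py 4 side
```

```text
6.2 [-0.31  0.46  0.3   2.17 -0.26  0.54  1.49] [465.8 -16.   59.3] [ 0.1 -0.6 -0.7] 61.6
```

View pics/side4.png

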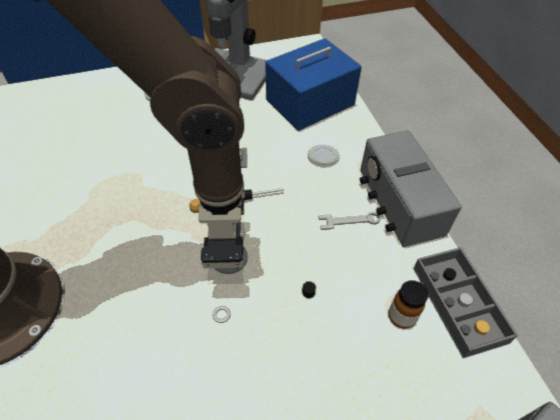

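The gripper hides the cover at (225,250), but there is no contact force, which means nothing is jammed. I'll lower the last bit and open.

>>> {"op": "move_arm", "data": {"dp": [[0, 0, -0.5], [0, 0, -0.7], [0, 0, -0.7]], "yaw": [0, 0, 0]}}

```text
clock: 6.55
position: [465.4, -16.0, 58.1]
ee_rot: [[-0.966, 0.258, 0.0], [0.258, 0.966, 0.0], [-0.0, 0.0, -1.0]]
force: [0.1, -0.2, -0.9]
finger_gap: 61.3
```

>>> {"op": "move_arm", "data": {"dp": [[0, 0, 0], [0, 0, 0], [0, 0, 0], [0, 0, 0], [0, 0, 0]], "yaw": [0, 0, 0, 0, 0], "claw": 1}}

```text
clock: 7.05
position: [465.4, -16.0, 58.1]
ee_rot: [[-0.966, 0.258, 0.0], [0.258, 0.966, 0.0], [-0.0, 0.0, -1.0]]
force: [-0.4, 1.0, 0.4]
finger_gap: 91.5
```

>>> {"op": "move_arm", "data": {"dp": [[0, 0, 30], [0, 0, 70], [10, -1, 110], [30, -2, 150], [45, -3, 185], [45, -3, 190], [45, -3, 190]], "yaw": [0, 0, 0, 0, 0, 0, 0]}}

```text
clock: 7.75
position: [510.8, -19.0, 248.8]
ee_rot: [[-0.966, 0.258, 0.002], [0.258, 0.966, 0.0], [-0.002, 0.001, -1.0]]
force: [-0.6, -0.4, -1.1]
finger_gap: 91.8
```

```bash
python3 snap.py 5 wrist; python3 - <<'E'
from h import *
import json
p=json.load(open("pics/wrist5.json"))
for r,z in((31,49),(18,49),(14,75),(40,8)):
  P=np.array([proj("wrist",[465.5+r*np.cos(a),-16.6+r*np.sin(a),z],p) for a in np.linspace(0,6.28,200)]);print(r,z,P.min(0).round(1),P.max(0).round(1))
im=cv2.imread("pics/wrist5.png");u,v=np.round(proj("wrist",[465.5,-16.6,45],p)).astype(int)
print(u-60,v-60)
cv2.imwrite("pics/w5z.png",cv2.resize((255*(im[v-60:v+60,u-60:u+60]/255.)**.6).astype(np.uint8),None,fx=5,fy=5,interpolation=cv2.INTER_CUBIC))
E
```

```text
7.75 [-0.4   0.25  0.42  1.87 -0.12  1.04  1.37] [510.8 -19.  248.8] [-0.6 -0.4 -1.1] 91.8
31 49 [238.9 116.1] [301.9 180.1]
18 49 [252.1 130. ] [288.7 167.2]
14 75 [254.2 135. ] [285.  166.2]
40 8 [235.1 108.3] [307.8 182.3]
211 89
```

View pics/w5z.png

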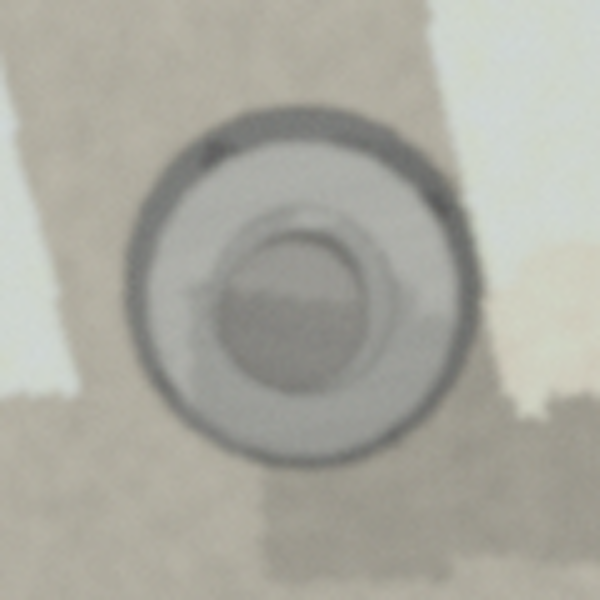

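The wrist view shows the cover disc concentric with the housing (centre 271.6,148.7, stub at 269.5) and of the size expected at z=49, so it is seated. Next, the stand.

>>> {"op": "move_arm", "data": {"dp": [[8, 40, 5], [16, 80, 10], [24, 120, 15], [32, 160, 20], [40, 200, 20], [48, 240, 20], [56, 275, 20], [60, 295, 20], [60, 295, 20], [60, 295, 20]], "yaw": [0, 0, 0, 0, 0, 0, 0, 0, 0, 0]}}

```text
clock: 8.8
position: [569.3, 275.4, 266.0]
ee_rot: [[-0.966, 0.257, -0.003], [0.257, 0.966, -0.002], [0.002, -0.003, -1.0]]
force: [-0.5, -0.9, -0.6]
finger_gap: 92.1
```

```bash
python3 snap.py 6 wrist
```

```text
8.8 [-0.75  0.44  0.32  1.54 -0.15  1.18  0.91] [569.3 275.4 266. ] [-0.5 -0.9 -0.6] 92.1
```

View pics/wrist6.png

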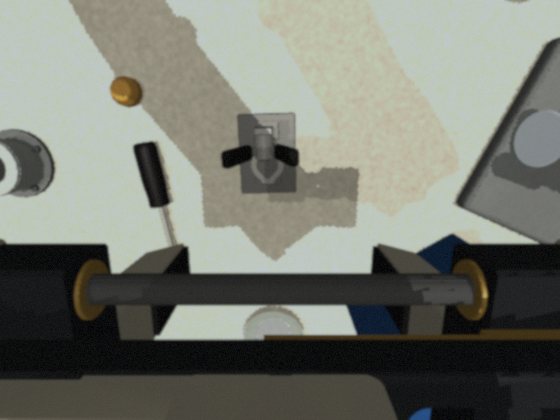

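```bash
python3 - <<'E'
from h import *
im=cv2.imread("pics/wrist6.png")
cv2.imwrite("pics/w6z.png",cv2.resize((255*(im[100:205,210:310]/255.)**.5).astype(np.uint8),None,fx=5.5,fy=5.5,interpolation=cv2.INTER_CUBIC))
E
```

```text
(no output)
```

View pics/w6z.png

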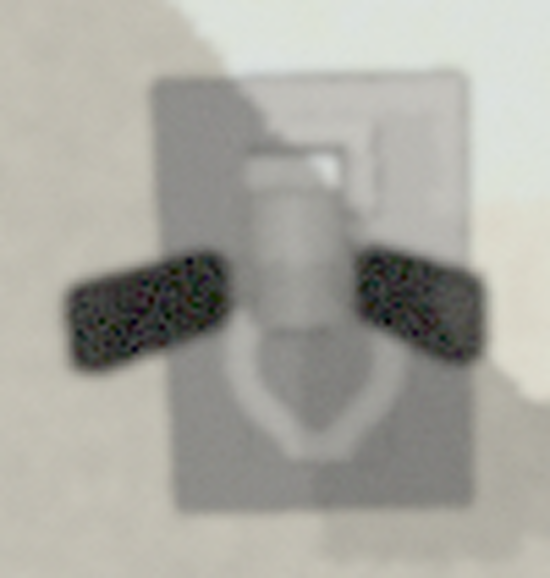

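```bash
python3 - <<'E'
from h import *
import json
p=json.load(open("pics/wrist6.json"))
f=lambda a:(a[0]/5.5+210-.4,a[1]/5.5+100-.4)
C=[cast("wrist",f(a),5,p)[:2] for a in((155,78),(466,72),(470,507),(178,512))]
print(np.round(C,1).tolist())
for i in range(4): d=C[(i+1)%4]-C[i];print(np.linalg.norm(d).round(1),np.arctan2(d[1],d[0]).round(3))
print('plate ctr',np.mean(C,0))
L=cast("wrist",f((74,330)),145,p);R=cast("wrist",f((476,318)),145,p);print(L.round(1),R.round(1),((L+R)/2).round(1),np.linalg.norm(L-R),np.arctan2((R-L)[1],(R-L)[0]))
# inner feet of grips at z~92
L=cast("wrist",f((225,290)),92,p);R=cast("wrist",f((362,283)),92,p);print(((L+R)/2).round(1),np.linalg.norm(L-R))
print('clip tip',cast("wrist",f((312,452)),19,p).round(1))
E
```

```text
[[478.9, 249.0], [494.4, 311.3], [582.8, 289.5], [567.4, 227.5]]
64.2 1.328
91.1 -0.241
63.8 -1.814
91.1 2.904
plate ctr [530.8647512  269.31159968]
[517.4 244.  145. ] [530.1 298.1 145. ] [523.8 271.1 145. ] 55.545872304584655 1.3390889572220923
[522.4 271.2  92. ] 22.735981674635585
clip tip [560.2 260.6  19. ]
```

>>> {"op": "move_arm", "data": {"dp": [[-20, -2, -20], [-40, -4, -40], [-46, -5, -60], [-46, -5, -78], [-46, -5, -78], [-46, -5, -78]], "yaw": [0.01, 0.02, 0.02, 0.02, 0.02, 0.02]}}

```text
clock: 9.45
position: [524.5, 269.7, 190.3]
ee_rot: [[-0.971, 0.24, -0.0], [0.24, 0.971, -0.001], [0.0, -0.001, -1.0]]
force: [1.1, 0.8, -0.3]
finger_gap: 92.2
```

```bash
python3 snap.py 7 wrist side
```

```text
9.45 [-0.78  0.44  0.29  1.75 -0.15  0.97  0.9 ] [524.5 269.7 190.3] [ 1.1  0.8 -0.3] 92.2
```

View pics/wrist7.png

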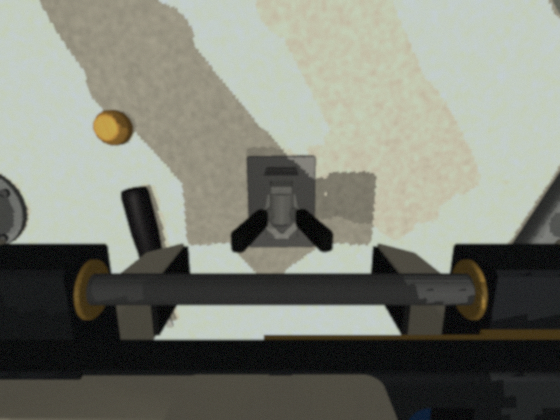

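```bash
python3 - <<'E'
from h import *
import json
p=json.load(open("pics/wrist7.json"))
im=cv2.imread("pics/wrist7.png")
cv2.imwrite("pics/w7z.png",cv2.resize((255*(im[145:255,220:345]/255.)**.5).astype(np.uint8),None,fx=5.5,fy=5.5,interpolation=cv2.INTER_CUBIC))
x=np.array([.971,-.24]);y=np.array([.24,.971]);c=np.array([523.5,271])
for sy in(-30,30):
  for sx in(-7,7): 
    q=c+x*sx+y*sy; u=proj("wrist",[*q,145],p);print(sy,sx,((u-[220,145])*5.5).round(0))
E
```

```text
-30 -7 [ 49. 480.]
-30 7 [ 54. 608.]
30 -7 [631. 480.]
30 7 [626. 607.]
```

View pics/w7z.png

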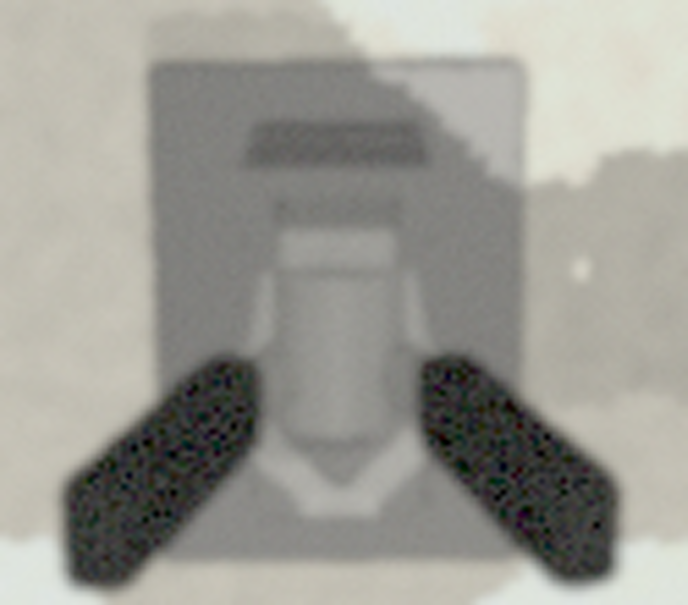

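>>> {"op": "move_arm", "data": {"dp": [[-2, 0.3, -20], [-2, 0.3, -45], [-2, 0.3, -58], [-2, 0.3, -64], [-2, 0.3, -64], [-2, 0.3, -64], [-2, 0.3, -64]], "yaw": [0, 0, 0, 0, 0, 0, 0]}}

```text
clock: 10.25
position: [523.0, 271.6, 127.0]
ee_rot: [[-0.971, 0.239, 0.001], [0.239, 0.971, 0.001], [-0.001, 0.001, -1.0]]
force: [-0.5, -0.4, 0.2]
finger_gap: 91.6
```

>>> {"op": "move_arm", "data": {"dp": [[0, 0, 0], [0, 0, 0], [0, 0, 0], [0, 0, 0], [0, 0, 0], [0, 0, 0], [0, 0, 0], [0, 0, 0]], "yaw": [0, 0, 0, 0, 0, 0, 0, 0], "claw": -1, "grip_force": 25}}

```text
clock: 11.05
position: [523.4, 271.5, 127.3]
ee_rot: [[-0.971, 0.239, 0.002], [0.239, 0.971, 0.001], [-0.002, 0.002, -1.0]]
force: [-0.7, -1.7, 12.0]
finger_gap: 32.3
```

```bash
python3 snap.py 8 wrist side;python3 - <<'E'
from h import *
im=cv2.imread("pics/wrist8.png");s=cv2.imread("pics/side8.png")
g=lambda c,f:cv2.resize((255*(c/255.)**.5).astype(np.uint8),None,fx=f,fy=f,interpolation=cv2.INTER_CUBIC)
cv2.imwrite("pics/w8z.png",np.hstack([g(im[170:340,180:380],2),g(s[95:180,190:290],4)]))
E
```

```text
11.05 [-0.76  0.51  0.27  1.82 -0.18  0.84  0.93] [523.4 271.5 127.3] [-0.7 -1.7 12. ] 32.3
```

View pics/w8z.png

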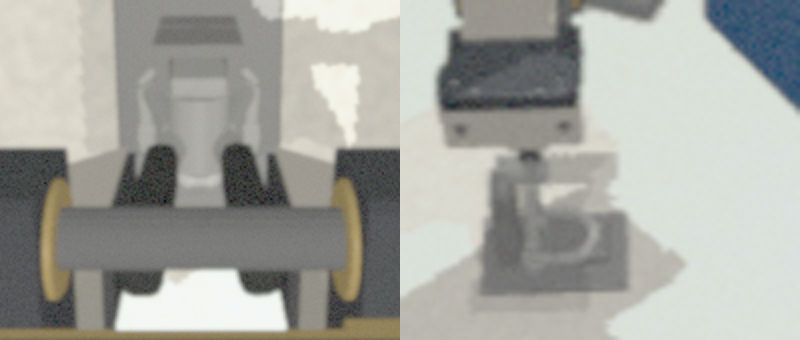

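>>> {"op": "move_arm", "data": {"dp": [[0, 0, 0], [0, 0, 0], [0, 0, 0], [0, 0, 0], [0, 0, 0]], "yaw": [0, 0, 0, 0, 0]}}

```text
clock: 11.65
position: [523.5, 271.2, 127.7]
ee_rot: [[-0.971, 0.239, 0.002], [0.239, 0.971, 0.001], [-0.002, 0.001, -1.0]]
force: [-2.2, -1.9, 13.5]
finger_gap: 26.8
```

>>> {"op": "move_arm", "data": {"dp": [[0, 0, 2], [0, 0, 4], [0, 0, 8], [0, 0, 13], [0, 0, 19], [0, 0, 26], [0, 0, 34], [0, 0, 42], [0, 0, 50], [0, 0, 50]], "yaw": [0, 0, 0, 0, 0, 0, 0, 0, 0, 0], "grip_force": 30}}

```text
clock: 12.65
position: [522.6, 271.8, 177.4]
ee_rot: [[-0.971, 0.238, 0.001], [0.238, 0.971, 0.001], [-0.001, 0.002, -1.0]]
force: [0.5, -0.9, -2.0]
finger_gap: 26.3
```

```bash
python3 snap.py 9 wrist side;python3 - <<'E'
from h import *
im=cv2.imread("pics/wrist9.png");s=cv2.imread("pics/side9.png")
g=lambda c,f:cv2.resize((255*(c/255.)**.5).astype(np.uint8),None,fx=f,fy=f,interpolation=cv2.INTER_CUBIC)
cv2.imwrite("pics/w9z.png",np.hstack([g(im[170:340,180:380],2),g(s[85:170,190:290],4)]))
E
```

```text
12.65 [-0.78  0.45  0.29  1.77 -0.15  0.94  0.91] [522.6 271.8 177.4] [ 0.5 -0.9 -2. ] 26.3
```

View pics/w9z.png

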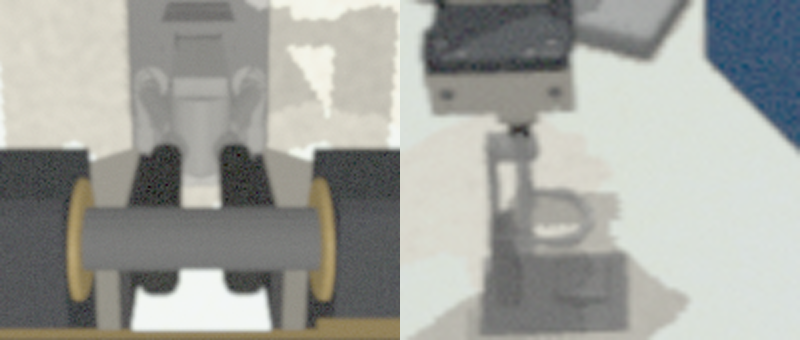

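>>> {"op": "move_arm", "data": {"dp": [[0, 0, 8], [-1, -4, 16], [-4, -15, 24], [-10, -40, 26], [-18, -70, 26], [-26, -105, 26], [-34, -140, 26], [-43, -175, 26], [-52, -210, 26], [-59, -240, 26]], "yaw": [0, 0, 0, 0, 0, 0, 0, 0, 0, 0]}}

```text
clock: 13.75
position: [462.2, 28.5, 202.7]
ee_rot: [[-0.971, 0.24, 0.0], [0.24, 0.971, 0.0], [-0.0, 0.0, -1.0]]
force: [-0.8, -0.2, -2.3]
finger_gap: 26.2
```

>>> {"op": "move_arm", "data": {"dp": [[-5, -20, 0], [-8, -34, 0], [-11, -42, 0], [-11, -44, 0], [-11, -44, 0], [-11, -44, 0], [-11, -44, 0]], "yaw": [0, 0, 0, 0, 0, 0, 0]}}

```text
clock: 14.45
position: [452.5, -12.0, 202.0]
ee_rot: [[-0.971, 0.237, -0.0], [0.237, 0.971, 0.0], [0.0, 0.0, -1.0]]
force: [-1.0, -0.0, -2.1]
finger_gap: 26.1
```

```bash
python3 snap.py 10 wrist side top;python3 - <<'E'
from h import *
im=cv2.imread("pics/wrist10.png");s=cv2.imread("pics/side10.png")
g=lambda c,f:cv2.resize((255*(c/255.)**.5).astype(np.uint8),None,fx=f,fy=f,interpolation=cv2.INTER_CUBIC)
cv2.imwrite("pics/w10z.png",np.hstack([g(im[170:340,200:360],2.5),g(s[190:275,190:290],5)]))
E
```

```text
14.45 [-0.43  0.21  0.4   2.06 -0.1   0.89  1.36] [452.5 -12.  202. ] [-1.  -0.  -2.1] 26.1
```

View pics/w10z.png

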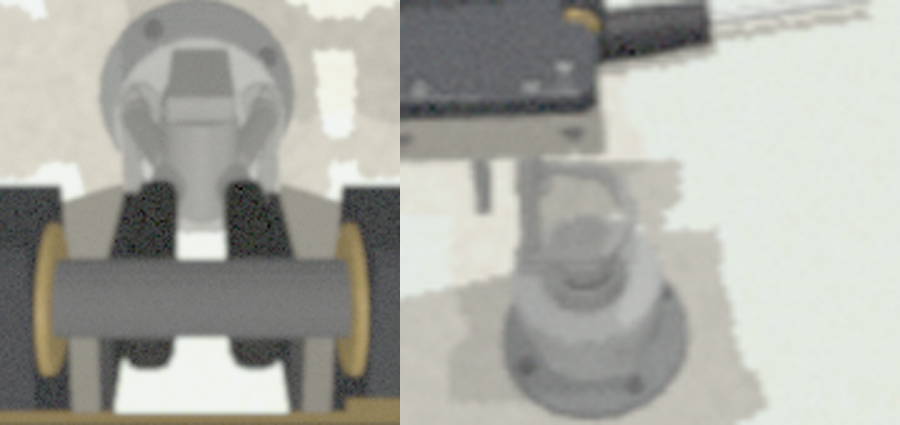

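View pics/top10.png

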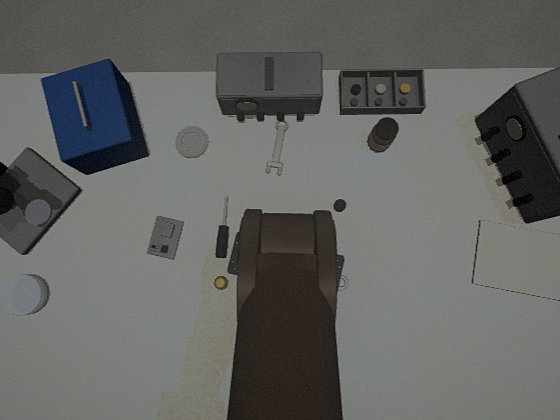

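```bash
python3 - <<'E'
from h import *
s=cv2.imread("pics/side10.png")
c=s[218:268,205:255]; c=np.clip((c.astype(float)-90)*255/165,0,255).astype(np.uint8)
cv2.imwrite("pics/s10z.png",cv2.resize(c,None,fx=12,fy=12,interpolation=cv2.INTER_CUBIC))
f=lambda X:((proj("side",X)-[205,218]+.5)*12).round(0)
x=np.array([.971,-.237]);t=np.array([452.5,-12.])
print('stub top',f([465.5,-16.6,75]))
for a in(14,):
  c=t+a*x
  for r in(17,):
    P=np.array([f([c[0]+r*np.cos(b),c[1]+r*np.sin(b),92]) for b in np.linspace(0,6.28,100)]);print(c,'ring',r,P.min(0),P.max(0),f([*c,92]))
E
```

```text
stub top [258. 241.]
[466.094 -15.318] ring 17 [149.  92.] [356. 261.] [252. 176.]
```

View pics/s10z.png

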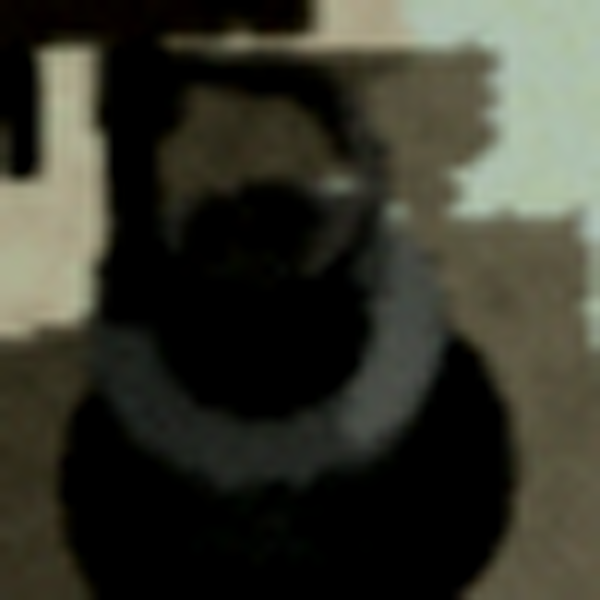

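```bash
python3 - <<'E'
from h import *
s=cv2.imread("pics/side10.png")
c=s[218:268,205:255].astype(float); print(np.percentile(c,[2,25,50,75]))
c=np.clip((c-35)*255/125,0,255).astype(np.uint8)
cv2.imwrite("pics/s10y.png",cv2.resize(c,None,fx=12,fy=12,interpolation=cv2.INTER_CUBIC))
E
```

```text
[ 62.  86. 111. 144.]
```

View pics/s10y.png

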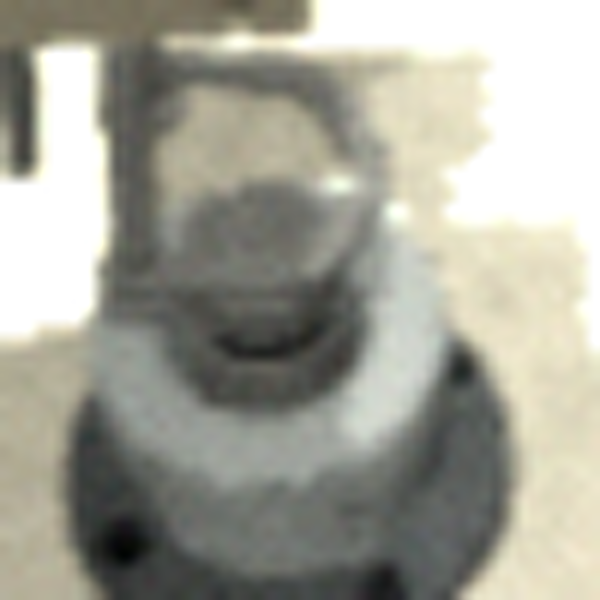

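```bash
python3 - <<'E'
from h import *
import json
p=json.load(open("pics/wrist7.json"));x=np.array([.971,-.24])
f=lambda a:(a[0]/5.5+220-.4,a[1]/5.5+145-.4)
for a in((340,517),(340,487)):
  c=cast("wrist",f(a),19,p); print('w7',c.round(1),((c[:2]-[522.3,271.3])@x).round(1))
p=json.load(open("pics/wrist6.json"))
f=lambda a:(a[0]/5.5+210-.4,a[1]/5.5+100-.4)
for a in((314,462),(314,435)):
  c=cast("wrist",f(a),19,p); print('w6',c.round(1),((c[:2]-[522.3,271.3])@x).round(1))
# plate / stand-based origin check: tongue/pocket
p=json.load(open("pics/wrist10.json"))
for d in (31,36,0):
  c=np.array([452.5,-12])+d*np.array([.971,-.237]);print(d,proj("wrist",[*c,92],p).round(1))
E
```

```text
w7 [562.2 261.5  19. ] 41.0
w7 [556.8 262.8  19. ] 35.5
w6 [562.4 260.4  19. ] 41.5
w6 [556.9 261.9  19. ] 35.8
31 [280.1 254.8]
36 [280.1 260.8]
0 [280.1 216.6]
```

View pics/wrist10.png

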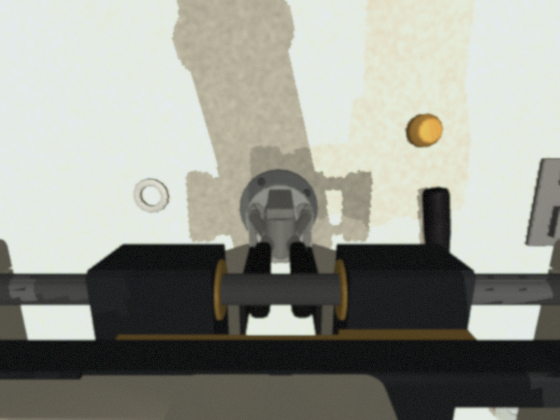

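>>> {"op": "move_arm", "data": {"dp": [[-1.5, 0, -4], [-1.5, 0, -8], [-1.5, 0, -8], [-1.5, 0, -8], [-1.5, 0, -8]], "yaw": [0, 0, 0, 0, 0]}}

```text
clock: 15.1
position: [450.9, -12.8, 194.1]
ee_rot: [[-0.971, 0.239, 0.0], [0.239, 0.971, -0.0], [-0.0, 0.0, -1.0]]
force: [0.6, 0.6, -2.4]
finger_gap: 26.3
```

```bash
python3 snap.py 11 side; cp pics/side11.png pics/s11a.png; python3 snap.py 11 side;python3 - <<'E'
from h import *
s=(cv2.imread("pics/side11.png").astype(float)+cv2.imread("pics/s11a.png"))/2
c=s[218:268,205:255]
c=np.clip((c-35)*255/125,0,255).astype(np.uint8)
cv2.imwrite("pics/s11y.png",cv2.resize(c,None,fx=12,fy=12,interpolation=cv2.INTER_CUBIC))
f=lambda X:((proj("side",X)-[205,218]+.5)*12).round(0)
for c,z,r in (([465.5,-16.6],86,15.6),([465.5,-16.6],86,21.2),([465.5,-16.6],75,14)):
    P=np.array([f([c[0]+r*np.cos(b),c[1]+r*np.sin(b),z]) for b in np.linspace(0,6.28,100)]);print(c,'ring',r,P.min(0),P.max(0),f([*c,z]))
E
```

```text
15.1 [-0.42  0.22  0.4   2.08 -0.11  0.87  1.37] [450.9 -12.8 194.1] [ 0.6  0.6 -2.4] 26.3
15.15 [-0.42  0.22  0.4   2.08 -0.11  0.87  1.37] [451.  -12.8 194.1] [ 1.4  0.1 -2.3] 26.7
[465.5, -16.6] ring 15.6 [159. 126.] [348. 282.] [253. 203.]
[465.5, -16.6] ring 21.2 [125.  99.] [382. 310.] [253. 203.]
[465.5, -16.6] ring 14 [174. 172.] [342. 311.] [258. 241.]
```

View pics/s11y.png

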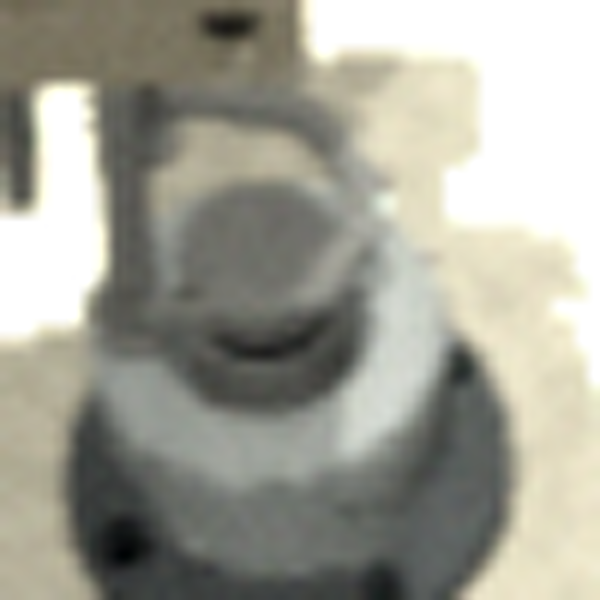

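>>> {"op": "move_arm", "data": {"dp": [[0.3, 0, -2], [0.3, 0, -4], [0.3, 0, -6], [0.3, 0, -8], [0.3, 0, -10], [0.3, 0, -12], [0.3, 0, -12]], "yaw": [0, 0, 0, 0, 0, 0, 0]}}

```text
clock: 15.9
position: [451.0, -12.7, 181.7]
ee_rot: [[-0.971, 0.239, -0.001], [0.239, 0.971, -0.0], [0.0, -0.0, -1.0]]
force: [-0.6, -0.4, -2.8]
finger_gap: 26.2
```

```bash
cat > sz.py <<'E'
from h import *
import sys
t=sys.argv[1]
s=cv2.imread(f"pics/side{t}.png").astype(float)
c=s[218:268,205:255]
c=np.clip((c-35)*255/125,0,255).astype(np.uint8)
cv2.imwrite(f"pics/s{t}y.png",cv2.resize(c,None,fx=12,fy=12,interpolation=cv2.INTER_CUBIC))
E
python3 snap.py 12 side wrist; python3 sz.py 12
```

```text
15.9 [-0.42  0.23  0.39  2.09 -0.12  0.84  1.38] [451.  -12.7 181.7] [-0.6 -0.4 -2.8] 26.2
```

View pics/s12y.png

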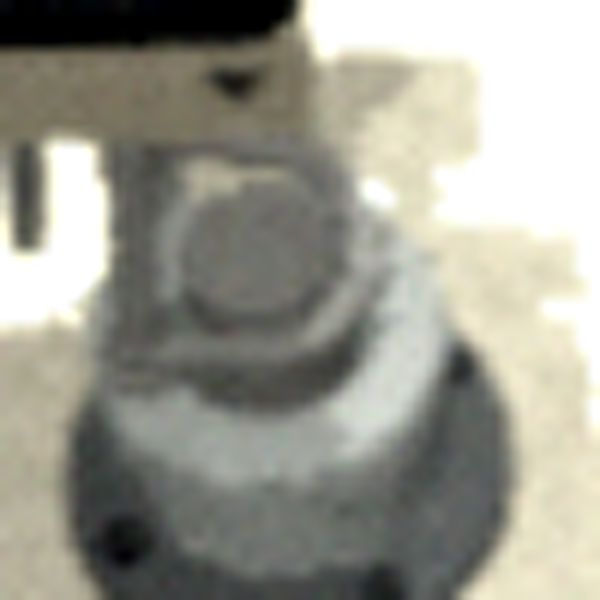

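>>> {"op": "move_arm", "data": {"dp": [[0, 0, -2], [0, 0, -4], [0, 0, -6], [0, 0, -8], [0, 0, -10], [0, 0, -12], [0, 0, -12], [0, 0, -12], [0, 0, -12]], "yaw": [0, 0, 0, 0, 0, 0, 0, 0, 0]}}

```text
clock: 16.9
position: [451.2, -12.7, 170.1]
ee_rot: [[-0.971, 0.239, 0.0], [0.239, 0.971, 0.0], [-0.0, 0.0, -1.0]]
force: [-0.5, -0.3, -1.1]
finger_gap: 26.4
```

```bash
python3 snap.py 13 side wrist; python3 sz.py 13; python3 - <<'E'
from h import *
f=lambda X:((proj("side",X)-[205,218]+.5)*12).round(0)
x=np.array([.971,-.239]);y=np.array([.239,.971]);c=np.array([465.5,-16.6])
for z in(58,62): print(z,[f([*(c+a*x+b*y),z]).tolist() for a,b in((21.2,0),(15.6,0),(0,-17),(0,-23),(0,17))])
for z in (57,63,49): print(z,'stub near',f([*(c-12*y),z]),'r14',f([*(c-14*y),z]))
E
```

```text
16.9 [-0.41  0.25  0.39  2.1  -0.13  0.81  1.39] [451.2 -12.7 170.1] [-0.5 -0.3 -1.1] 26.4
58 [[392.0, 293.0], [359.0, 294.0], [264.0, 382.0], [264.0, 413.0], [268.0, 215.0]]
62 [[390.0, 280.0], [357.0, 281.0], [263.0, 369.0], [262.0, 400.0], [266.0, 202.0]]
57 stub near [266. 360.] r14 [265. 370.]
63 stub near [263. 341.] r14 [262. 351.]
49 stub near [269. 386.] r14 [269. 396.]
```

View pics/s13y.png

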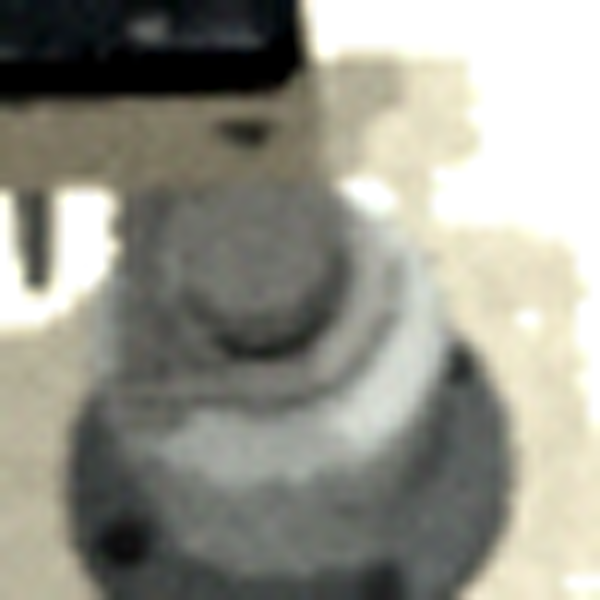

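View pics/wrist13.png

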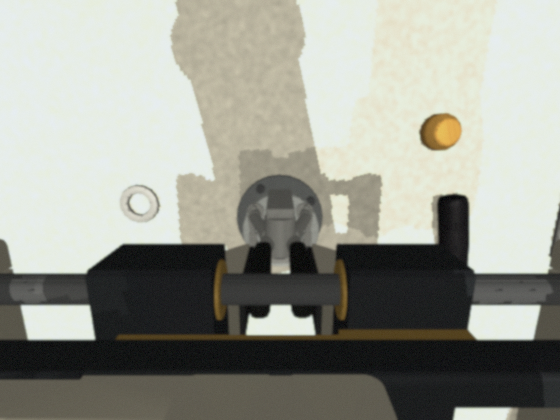

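>>> {"op": "move_arm", "data": {"dp": [[0, 0, 0], [0, 0, 0], [0, 0, 0], [0, 0, 0]], "yaw": [0, 0, 0, 0]}}

```text
clock: 17.4
position: [451.1, -12.7, 170.1]
ee_rot: [[-0.971, 0.239, 0.0], [0.239, 0.971, 0.0], [-0.0, 0.0, -1.0]]
force: [0.7, -0.5, -1.2]
finger_gap: 26.4
```

>>> {"op": "move_arm", "data": {"dp": [[0, 0, 0], [0, 0, 0]], "yaw": [0, 0]}}

```text
clock: 17.6
position: [451.1, -12.7, 170.0]
ee_rot: [[-0.971, 0.239, 0.0], [0.239, 0.971, 0.0], [-0.0, 0.0, -1.0]]
force: [-0.2, -0.0, -2.5]
finger_gap: 26.1
```

```bash
python3 - <<'E'
from h import *
for i in range(5):
    eyes.read_camera("side");o=telemetry.get_obs();print(o['clock'],np.round(o['position'],1),np.round(o['force'],1),np.round(o['moment'],2),round(o['finger_gap'],1))
E
```

```text
17.65 [451.1 -12.7 170.1] [-0.6 -0.4 -2.4] [-0.02 -0.01  0.03] 26.5
17.7 [451.1 -12.7 170. ] [-0.7  0.7 -2.7] [0.05 0.02 0.02] 26.5
17.75 [451.1 -12.7 170. ] [ 0.6 -0.1 -2.9] [ 0.06 -0.    0.01] 26.3
17.8 [451.1 -12.7 170. ] [ 0.  -0.4 -2.4] [0.03 0.01 0.  ] 26.5
17.85 [451.1 -12.7 170. ] [-0.4 -0.8 -3.3] [-0.   -0.02  0.02] 26.4
```

```bash
python3 -c "
from bench import bot
print(bot.finish_job())"
```

```text
the job is handed in; nothing more can be done
None
```

The job is handed in at about 17.9 s, and by every check I could make it is done, though the hand-in gives no verdict.

**Cover:** I set it on the housing and let it go. The wrist view afterwards showed it level at rim height and about 1–1.5 mm off the stub's axis.

**Clip:** I squeezed the pliers to the stop (26 mm gap at 30 N), lifted them out with the clip, and lowered the clip around the stub. It is held open at about 60 mm height, at the groove. In the side view its near arm and back lay within about 1 mm of where they should be.

**Contacts:** The last force readings averaged about −2.7 N, close to the weight of pliers and clip (2.3 N), so nothing seems to be resting on cover or stub. Two single readings at the final pose were −1.1 and −1.2 N, which I took as noise.

**Limits of these checks:** The clip's height comes from the tool pose and the pliers' stated dimensions. The side picture resolves only about 2 mm per pixel. After lowering the clip I judged the cover only by eye, in the side view. I saw no bystander move in the pictures, and did not measure them.

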